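# Hang a parts pail on the spring scale

## Task

Weigh in the little pail of fittings: gently swing its folded bail upright without shoving the pail about, lift the pail by the bail, and hang the bail in the seats of both prongs of the spring scale's hook. Keep hold while you ease the weight onto the scale - neither drop the pail on it nor lean on it - and let go only once the scale has taken it, with the pail hanging still and the other things on the bench left alone.

Things in the scene. Friction and masses are not known exactly. Their poses are not given: they have to be found in the camera images.
- pail: Small round open steel pail with brass fittings in it (they are part of it): 85 mm high, 92 mm across at the foot, 110 mm at the rim, 0.35 to 0.8 kg in all. Origin: centre of its underside; z up; its bail is hinged on an axis along the pail's y, 75 mm above the origin, and folds out to the pail's -x side (which faces roughly towards the robot).
- bail (a joint): Angle of the pail's bail in rad: 0 = folded, level, sticking out to the pail's -x side; 1.57 = upright over the pail; stop at 1.9. At the start 0.05 to 0.4. Pivots are slightly stiff (about 0.045 N m), so the bail stays where it is left; about 1 N at its bar swings it; over 8 N from the fingers before it is past 1 rad is too rough.
- bail_bar (a point): Middle of the bail's straight cross bar: dark steel wire 6 mm thick, 100 mm from the hinge axis. The bail is a rectangular frame: the cross bar runs along the pail's y and is 124 mm long between the centrelines of its two side wires. The point's y axis lies along the bar. Folded, it is 80 to 114 mm above the bench and about 40 mm out from the rim. Upright it is 175 mm above the pail's underside.
- scale: Spring scale, bolted down: base plate 230 x 160 x 12 mm, grey column 50 mm wide, and on it an aluminium collar that carries a steel hook with two prongs reaching out over the plate. Origin: on the bench straight below the prongs' seats; x points from the prong tips (they face roughly the robot) to the column, z up. More than 13 N between pail and scale, or gripper and scale, spoils it.
- seat_low (a point): Fixed point midway between the two prongs' seats, at the LOWEST height the seat floor can have, 205 mm. The collar is clamped anywhere up to 30 mm higher (seat floor 205 to 235 mm): this is not measured and must be felt or seen. Under load the hook sinks on its spring, 2.5 N per mm, up to 20 mm. Axes as the scale's.
- prong_tip (a point): Fixed point midway between the two prong tips (24 mm in front of the seats), at their lowest. Prongs: 8 mm round bar at y = +42 and -42 mm, nothing between them. Each is a V trough: seat floor 12 mm long, front side rising to the tip (top 22 mm above the seat floor), back side rising 16 mm in 22 mm. Undersides 8 mm below the seat floor. So the bail bar passes over the tips with the pail's rim below them.
- column (a point): Front face of the scale's column at its top: 117 mm behind the seats, 220 mm high; the collar reaches 235 mm at most. The prongs' cross bar is 60 mm behind the seats, its top 17 mm above the seat floor. The base plate reaches from 70 mm in front of the seats to 160 mm behind.
- tape_roll: Bystander: blue roll of tape lying flat, 72 mm across, 42 mm high, hole 52 mm; origin under its centre.
- strap_roll: Bystander: black roll of strapping lying flat, 90 mm across, 30 mm high; origin under its centre.
- carton: Bystander: cardboard carton 110 x 150 x 70 mm; origin under its centre.
- screwdriver: Bystander: screwdriver lying on the bench.
- wrench: Bystander: steel wrench lying on the bench.
- offcut: Bystander: pale wood offcut 60 x 50 x 38 mm; origin under its centre.
- mug: Bystander: white mug, 72 mm across, 80 mm high; origin under its centre.
- spray_can: Bystander: green spray can, 60 mm across, 170 mm high; origin under its centre.
Mind the look-alikes: they are no part of the job. Leave any green look-alike of the pail alone.

How it is judged:
By the outcome, as a careful person would: the job done as asked, in the order asked, and still so for the second after the job is handed in, with the robot touching nothing.
It also fails if it takes over 72 s, if anything falls off the work surface, if the arm or the gripper's body presses on something with over 40 N, if the wrist force passes 120 N, or if a joint passes its speed limit or range.

## Robot

A 7-joint arm with a two-finger parallel gripper is mounted at the origin on the work surface. World frame = base frame: x ahead of the robot, y to its left, z up, the work surface at z = 0. Lengths are in m, angles in rad, forces in N, time in s.
With the tool pointing down it reaches from about 0.425 to 0.825 m from the base axis. Payload 3.6 kg.
Tool frame: the origin (TCP) lies on the centre line of the jaws, within the pads' length; the fingertips stand ahead of it and the grasp point (between the pads) is the TCP (robot.finger_overhang is the z of the fingertips in the tool frame, in m); z points along the fingers, y is the direction in which the jaws open and shut (so a half turn about z gives the same grasp; the last joint's range is limited). The gripper opens to 93 mm and grips with 3 to 60 N. Pads are 15 mm wide; open, the fingers measure 128 mm over their backs; the gripper's body (75 mm by 188 mm) begins 65 mm behind the grasp point.
Start: joints at [-1.367, 0.615, -0.013, 1.423, 0.008, 1.103, -0.04], TCP at [0.149, 0.633, 0.238] pointing down, gripper open.
Joint ranges: [-3.12, 3.12], [-0.3, 2.06], [-1.34, 1.32], [0.26, 2.42], [-1.36, 4.5], [0.01, 1.98], [-2.84, 2.84]. Speed limits (rad/s): [2.79, 2.79, 3.14, 3.14, 3.14, 3.14, 3.14].

## Interface

Orientations are given as a rotation vector (axis times angle).
In Python, from station import robot gives the robot as it stands.
- The arm moves only by the tool step_arm, never from a script. Its argument "targets" is a list of rows, each a list of 7 numbers: the turn, a rotation vector about the tool's x, y, z in degrees, then the shift along the tool's x, y, z in m, then the finger opening in m, from 0 to 0.093. A call has 1 to 20 rows; each row shifts and turns the pose as measured when the row begins, along the tool's axes as they then stand; what a row does not reach is not made up. A row lasts 1/8 s, in which the tool goes at most 62.5 mm and 10.7 degrees, less where a joint would pass 70% of its speed; a pose out of reach is approached as far as the arm can. A call with a gripper value outside its range is refused whole. The fingers move at their own pace and stop on an object; "force" is the grip in N (left out, the last holds). Time passes only in rows, so rows that do not move let the fingers close. It gives the time, the measured TCP pose, the force and the opening at its end, in the units of the state.
- robot.observe(): the state, without advancing time (a new reading comes with each control period).
- robot.capture(name): name is "scene" or "top"; returns the picture (420x560x3 uint8, blue, green, red); there is no depth.
- robot.camera_info(name): a dict with "intrinsics" (3x3 intrinsics, pixels), "dist" ([k1, k2, p1, p2, k3] as OpenCV has them; the pictures are not rectified), "R" (3x3) and "t" (3): a world point X has camera coordinates R X + t. Camera axes: x right, y down, z forward; pixel columns grow to the right and rows downward; lengths in m; the calibration is good to about 2 mm. A picture is of the moment at which its call begins. camera_info takes no time and is no camera call.
- robot.close_job(): hands the job in, once; it reports no verdict.
Trained networks look in the newest picture that a camera, given by its name, has taken for a name from the list of things; names that differ only in an ending like _2 or _b are one class to them, and where a whole thing is asked for, a point or a joint stands for the part that bears it (a point fixed in the world has none). Each returns a list of dicts, best first, with "conf" (0 to 1); they miss things now and then, are a little off and sometimes report something else, mostly with a low value. They report only what shows in the picture. A call takes as long as a camera call. They do not tell look-alikes from the thing itself.
- robot.silhouettes(name, camera): "pixels" (420x560 bool, what is visible of it) and "location" ([column, row] in pixels, amid what is visible of it).
The state is a dict: "time_s": time; "q": joint angles; "dq": joint speeds; "joint_torque": joint torques, N m; "position": TCP position; "eef_rot": TCP orientation; "wrist_force": force on the tool from outside, world axes, zero at the start; "ft_torque": the same for the moment, N m; "finger_gap": finger opening in m.
Only numpy, scipy, OpenCV 4.12 (cv2) and the standard library are available. Lean on these libraries where they do the work, as an engineer would, in place of code of your own. Each camera call takes 0.05 s, during which the arm holds its last target. There are 200 camera calls.

## Working session

There is one attempt and no reset: what is moved stays moved. The work goes in short steps, Python scripts to look and compute and a tool call to move; the robot and the scene stay as the last step left them, time stands still between calls to the robot, and variables do not carry over. Pictures are saved under pics/ and viewed, on a budget of 10 in all, crops included, one or two more only if the job needs it, and the job is handed in when it is done.

Besides the shell and the picture viewer there is one more tool, called after "Emit:" as a command line: name --pt "numbers of a row" for each row, then --argument value for the rest. step_arm: Moves the arm, as the interface text tells. Its arguments: {"type":"object","properties":{"targets":{"type":"array","items":{"type":"array","items":{"type":"number"}}},"force":{"type":"number"}},"required":["targets"]}

```bash
mkdir -p pics; ls; python3 - <<'E'
from station import robot
import cv2,numpy as np
for c in("scene","top"):
    im=robot.capture(c); cv2.imwrite(f"pics/{c}0.png",im)
    i=robot.camera_info(c); R=np.array(i["R"]);print(c,np.array(i["intrinsics"]).tolist(),i["dist"],(-R.T@np.array(i["t"])).round(3),R.round(3).tolist())
    for n in("pail","bail_bar","scale","carton","spray_can","mug","tape_roll","strap_roll","offcut","screwdriver","wrench"):
        print(n,[(round(d["conf"],2),np.round(d["location"]).tolist(),int(d["pixels"].sum())) for d in robot.silhouettes(n,c)])
print(robot.observe(),robot.finger_overhang)
E
```

```text
pics
scene [[380.02243604099715, 0.0, 282.2740239841892], [0.0, 380.02243604099715, 208.7812603683534], [0.0, 0.0, 1.0]] [0.03461758 0.         0.         0.         0.        ] [1.127 0.482 0.946] [[-0.649, 0.76, -0.017], [0.574, 0.475, -0.667], [-0.499, -0.443, -0.745]]
pail [(0.96, [324.0, 254.0], 1742), (0.88, [333.0, 190.0], 1087)]
bail_bar [(0.52, [479.0, 270.0], 1418), (0.51, [326.0, 220.0], 163), (0.49, [289.0, 225.0], 424), (0.33, [215.0, 226.0], 4158)]
scale [(0.64, [215.0, 224.0], 4385)]
carton [(0.76, [419.0, 342.0], 3669)]
spray_can [(0.84, [477.0, 269.0], 1415)]
mug [(0.83, [228.0, 148.0], 434)]
tape_roll [(0.69, [288.0, 227.0], 510), (0.63, [214.0, 224.0], 4204)]
strap_roll [(0.83, [417.0, 301.0], 831)]
offcut [(0.61, [245.0, 265.0], 468), (0.22, [214.0, 227.0], 4331)]
screwdriver [(0.65, [207.0, 157.0], 161)]
wrench [(0.42, [179.0, 175.0], 145)]
top [[458.2351559298808, 0.0, 275.92951147697016], [0.0, 458.2351559298808, 216.2344917911778], [0.0, 0.0, 1.0]] [0.04648838 0.         0.         0.         0.        ] [0.417 0.019 1.399] [[0.019, -1.0, 0.002], [-0.99, -0.01
[... 581 characters left out ...]
[432.0, 221.0], 440)]
{'time_s': 1.2, 'q': array([-1.36650115,  0.61490234, -0.01261291,  1.42341283,  0.00808225,
        1.10336151, -0.04043362]), 'dq': array([ 0.00054958, -0.00166509, -0.00127196,  0.00112133, -0.00057257,
        0.00074503, -0.00074466]), 'joint_torque': array([ 4.85774563e-04, -4.58827901e+01,  2.09076949e-01, -1.66022158e+01,
       -6.11039344e-02,  1.34487252e-02,  4.86713782e-05]), 'position': array([0.14864897, 0.63275066, 0.23763439]), 'eef_rot': array([-3.61703213e-01, -3.12063745e+00,  4.48179642e-05]), 'wrist_force': array([0.10276434, 0.33116636, 0.89499289]), 'ft_torque': array([0.03869119, 0.04748146, 0.01572183]), 'finger_gap': 0.09278136557575009} 0.019
```

View both.

View pics/scene0.png

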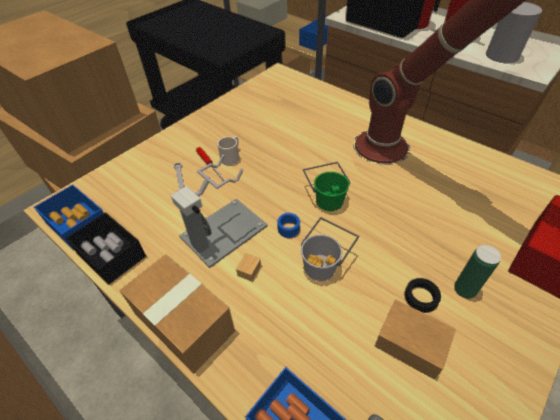

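View pics/top0.png

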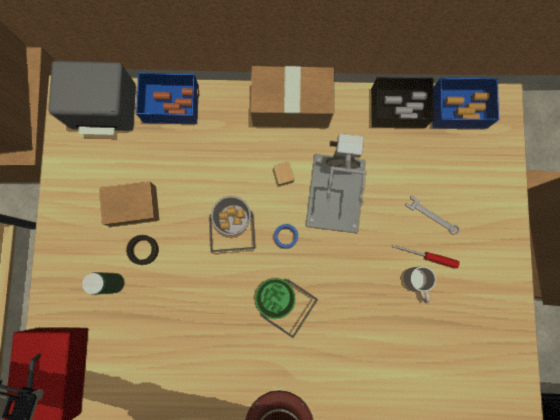

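The scene view shows the steel pail with brass fittings at (322,258), and its bail sticks out to the right at (357,240). The green look-alike is at (331,190), and the scale's column is at (195,225) with its hook towards (215,225). In the top view the steel pail is at (231,216) with its bar at about (233,250), the green pail is at (276,298), and the scale is at (338,188).
Candidates for the pail: steel (231,216) or green (276,298) in top. I choose the steel one with brass fittings. I'll check it, and the hook, in a close crop.

```bash
python3 - <<'E'
import cv2,numpy as np
t=cv2.imread("pics/top0.png");s=cv2.imread("pics/scene0.png")
f=lambda im,x,y,w,h:cv2.resize(im[y:y+h,x:x+w],(400,300),interpolation=cv2.INTER_CUBIC)
cv2.imwrite("pics/crop0.png",np.vstack([np.hstack([f(t,195,190,80,60+5)if 0 else f(t,190,193,88,66),f(t,290,125,100,75)]),np.hstack([f(s,280,205,96,72),f(s,165,180,112,84)])]))
E
```

```text
(no output)
```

View pics/crop0.png

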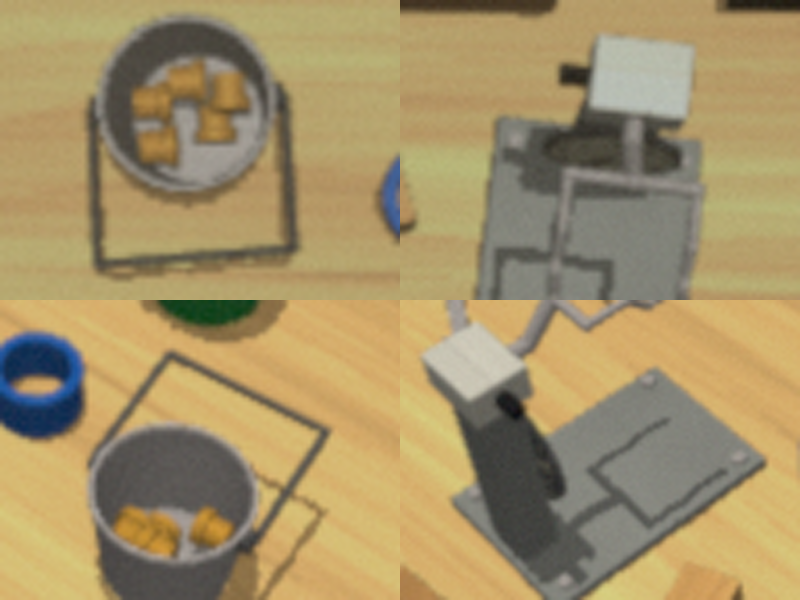

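The crop confirms the steel pail with brass fittings. Its bail corners are at about (211.6,251.5) and (254.9,247.6) in top, and (321.3,217.7) and (358.7,236.2) in scene. I need a full view of the hook next.

```bash
python3 - <<'E'
import cv2,numpy as np
t=cv2.imread("pics/top0.png");s=cv2.imread("pics/scene0.png")
f=lambda im,x,y,w,h:cv2.resize(im[y:y+h,x:x+w],(400,600),interpolation=cv2.INTER_CUBIC)
cv2.imwrite("pics/crop1.png",np.hstack([f(t,295,125,80,120),f(s,170,145,100,150)]))
E
cat > h.py <<'E'
import cv2,numpy as np
from station import robot
from scipy.optimize import least_squares
from scipy.spatial.transform import Rotation as Ro
I={c:robot.camera_info(c) for c in("scene","top")}
def proj(X,c):
    i=I[c]; return cv2.projectPoints(np.atleast_2d(X).astype(float),cv2.Rodrigues(np.array(i["R"]))[0],np.array(i["t"],float),np.array(i["intrinsics"]),np.array(i["dist"]))[0][:,0]
def tri(ps,pt):
    return least_squares(lambda X:np.r_[proj(X,"scene")[0]-ps,proj(X,"top")[0]-pt],[.6,0,.1])
def fitz(p,c,z):
    x=least_squares(lambda X:proj(np.r_[X,z],c)[0]-p,[.6,0]).x; return x
E
python3 - <<'E'
from h import *
for a,b in(((321.3,217.7),(254.9,247.6)),((358.7,236.2),(211.6,251.5))):
    r=tri(a,b);print(r.x.round(4),r.fun.round(1))
E
```

```text
[0.5053 0.0807 0.0861] [-1.1 -0.1 -0.9  0.5]
[0.4923 0.2038 0.0854] [-0.9 -0.1 -0.8  0.4]
```

View pics/crop1.png

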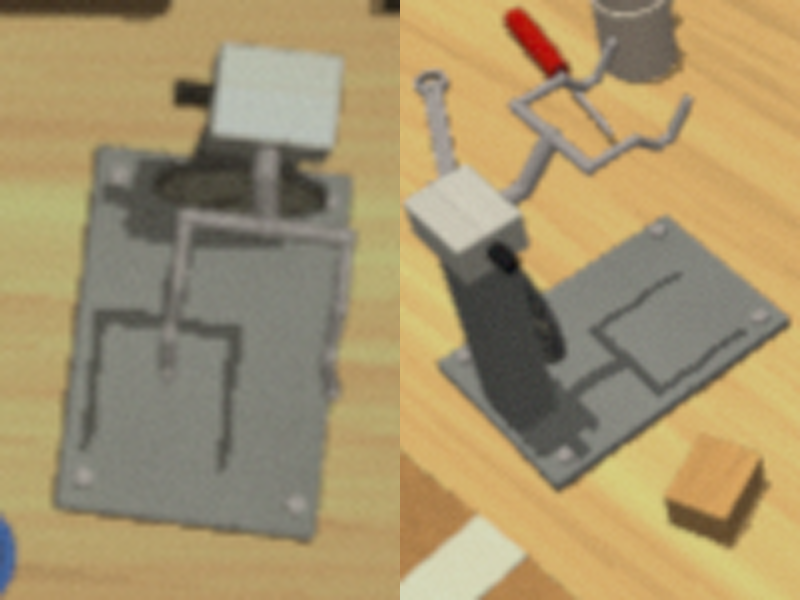

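```bash
cat > fit.py <<'E'
from h import *
T=lambda x,y,a,P:np.c_[np.array(P)[:,:2]@np.array([[np.cos(a),np.sin(a)],[-np.sin(a),np.cos(a)]])+[x,y],np.array(P)[:,2]]
def pail(p):
    x,y,a,b=p; c,s=100*np.cos(b),100*np.sin(b)
    return T(x,y,a,np.array([[-c,-62,75+s],[-c,62,75+s],[0,0,85]])/1e3)
def scale(p):
    x,y,a,h=p;
    P=np.array([[160,80,12],[160,-80,12],[-70,80,12],[-70,-80,12],[-24,42,205+18],[-24,-42,223],[60,42,218],[60,-42,218]])/1e3
    P[4:,2]+=h; return T(x,y,a,P)
if __name__=="__main__":
    mt=[(211.6,251.5),(254.9,247.6),(230.9,215.6)];ms=[(358.7,236.2),(321.3,217.7),(321.6,251.1)]
    # note low y = right in top
    mt=[mt[1],mt[0],mt[2]];ms=[ms[1],ms[0],ms[2]]
    r=least_squares(lambda p:np.r_[(proj(pail(p),"scene")-ms).ravel(),(proj(pail(p),"top")-mt).ravel()],[.58,.14,0,.1]);print(r.x.round(4),r.fun.round(1))
    mt=[(314.4,154.4),(365.4,160.6),(306,225.5),(357.4,231.5),(328.4,200.6),(361.6,204),(332.4,168),(365,172.6)]
    ms=[(210,264),(180,235.5),(267,224.5),(237,198.8),(242,169.5),(223,155),(217.5,187),(198.8,171.3)]
    r=least_squares(lambda p:np.r_[(proj(scale(p),"scene")-ms).ravel(),(proj(scale(p),"top")-mt).ravel()],[.65,-.15,-.1,.01],loss="soft_l1");print(r.x.round(4));f=r.fun.reshape(-1,2);print(f.round(1).tolist())
E
python3 fit.py
```

```text
[0.598  0.1527 0.104  0.1093] [-1.2  0.  -0.8 -0.  -0.6 -1.  -0.9  0.4 -0.9  0.3 -0.9  0.1]
[ 0.6394 -0.157  -0.1078  0.0231]
[[-1.6, 1.5], [-1.9, -1.1], [0.2, -1.3], [-1.2, -1.6], [-0.6, 0.2], [-0.4, 0.4], [-0.6, -0.8], [-0.4, -0.6], [-0.5, -0.5], [-0.2, -0.5], [-0.8, 1.2], [0.2, 1.9], [-0.3, -0.3], [-0.7, 0.4], [-0.9, 0.9], [-1.1, 0.3]]
```

```bash
sed -i 's/least_squares(lambda p:np.r_\[/least_squares(lambda p:.44+np.r_[/' fit.py; python3 fit.py
cat > plan.py <<'E'
from h import *
def tool(fwd,th,s=1):
    """fingers point down, tilted th toward azimuth fwd; jaws open in the fwd/vertical plane"""
    f=np.array([np.cos(fwd),np.sin(fwd),0]);u=np.array([0,0,1.])
    z=np.sin(th)*f-np.cos(th)*u; y=s*(np.cos(th)*f+np.sin(th)*u)
    return np.c_[np.cross(y,z),y,z]
def plan(p,M,show=True):
    o=robot.observe();A=Ro.from_rotvec(o["eef_rot"]).as_matrix()
    rv=np.degrees(Ro.from_matrix(A.T@M).as_rotvec());d=A.T@(np.array(p)-o["position"])
    print("t",round(o["time_s"],2),"pos",o["position"].round(4),"F",o["wrist_force"].round(2),"gap",round(o["finger_gap"],4),"| turn deg",rv.round(1),"shift(tool now)",d.round(4),"world d",(np.array(p)-o["position"]).round(4))
    return o
E
python3 - <<'E'
from plan import *
print("green",fitz((276-.4,298-.4),"top",.085),"blue",fitz((285,236),"top",.04),"can",fitz((94,284),"top",.17),"strap",fitz((142,250),"top",.03))
for s in(1,-1):
    for th in(0,.5): o=plan([.42,.135,.28],tool(.104,th,s))
print(Ro.from_rotvec(o["eef_rot"]).as_matrix().round(3))
E
```

```text
[0.5989 0.1526 0.1026 0.1424] [-0.9 -0.  -0.5  0.  -0.3 -0.3 -0.5  0.4 -0.6  0.1 -0.5  0.2]
[ 0.6404 -0.1562 -0.108   0.0256]
[[-1.2, 2.3], [-1.5, -0.3], [0.6, -0.6], [-0.8, -0.9], [-0.3, 0.3], [-0.1, 0.4], [-0.4, -0.7], [-0.2, -0.5], [-0.3, -0.4], [0.0, -0.3], [-0.6, 1.3], [0.3, 2.0], [-0.1, -0.4], [-0.4, 0.3], [-0.6, 0.7], [-0.8, 0.1]]
green [0.36717028 0.01629676] blue [ 0.54623913 -0.0083512 ] can [0.39814123 0.49463331] strap [0.49766533 0.4157334 ]
t 1.2 pos [0.1486 0.6328 0.2376] F [0.1  0.33 0.89] gap 0.0928 | turn deg [-0.  -0.  70.8] shift(tool now) [-0.378  -0.4225 -0.0424] world d [ 0.2714 -0.4978  0.0424]
t 1.2 pos [0.1486 0.6328 0.2376] F [0.1  0.33 0.89] gap 0.0928 | turn deg [-24.9 -17.7  69.3] shift(tool now) [-0.378  -0.4225 -0.0424] world d [ 0.2714 -0.4978  0.0424]
t 1.2 pos [0.1486 0.6328 0.2376] F [0.1  0.33 0.89] gap 0.0928 | turn deg [   0.    -0.  -109.2] shift(tool now) [-0.378  -0.4225 -0.0424] world d [ 0.2714 -0.4978  0.0424]
t 1.2 pos [0.1486 0.6328 0.2376] F [0.1  0.33 0.89] gap 0.0928 | turn deg [  19.3  -27.2 -106.6] shift(tool now) [-0.378  -0.4225 -0.0424] world d [ 0.2714 -0.4978  0.0424]
[[-0.973  0.229 -0.   ]
 [ 0.229  0.973 -0.   ]
 [ 0.    -0.    -1.   ]]
```

```bash
python3 - <<'E'
from plan import *
A=Ro.from_rotvec(robot.observe()["eef_rot"]).as_matrix()
d=np.array([.2714,-.4978,.05])/12
for i in range(12):
    print((A@Ro.from_rotvec([0,0,np.radians(5.9*i)]).as_matrix()).T.dot(d).round(3))
E
```

```text
[-0.032 -0.035 -0.004]
[-0.035 -0.032 -0.004]
[-0.038 -0.028 -0.004]
[-0.041 -0.024 -0.004]
[-0.043 -0.02  -0.004]
[-0.045 -0.015 -0.004]
[-0.046 -0.01  -0.004]
[-0.047 -0.006 -0.004]
[-0.047 -0.001 -0.004]
[-0.047  0.004 -0.004]
[-0.046  0.009 -0.004]
[-0.045  0.014 -0.004]
```

Emit:
step_arm --pt "0 0 5.9 -0.032 -0.035 -0.004 0" --pt "0 0 5.9 -0.035 -0.032 -0.004 0" --pt "0 0 5.9 -0.038 -0.028 -0.004 0" --pt "0 0 5.9 -0.041 -0.024 -0.004 0" --pt "0 0 5.9 -0.043 -0.02 -0.004 0" --pt "0 0 5.9 -0.045 -0.015 -0.004 0" --pt "0 0 5.9 -0.046 -0.01 -0.004 0" --pt "0 0 5.9 -0.047 -0.006 -0.004 0" --pt "0 0 5.9 -0.047 -0.001 -0.004 0" --pt "0 0 5.9 -0.047 0.004 -0.004 0" --pt "0 0 5.9 -0.046 0.009 -0.004 0" --pt "0 0 5.9 -0.045 0.014 -0.004 0" --pt "0 0 0 0 0 0 0" --force 20

```text
time_s: 2.82
position: [0.4212, 0.1165, 0.2877]
eef_rot: [-2.149, -2.291, -0.017]
wrist_force: [-1.0, -0.2, -0.6]
finger_gap: 0.0006
```

```bash
python3 - <<'E'
from plan import *
o=plan([.44,.136,.2],tool(.103,.55)); print(o["q"].round(2))
E
```

```text
t 2.83 pos [0.4212 0.1165 0.2877] F [-0.97 -0.21 -0.56] gap 0.0006 | turn deg [-31.1   0.2  -2.3] shift(tool now) [0.0176 0.0194 0.088 ] world d [ 0.0188  0.0195 -0.0877]
[-0.68  0.24  0.46  1.94 -0.14  0.98 -0.09]
```

Emit:
step_arm --pt "-7.8 0 -0.6 0.004 0.005 0.01 0" --pt "-7.8 0 -0.6 0.004 0.005 0.01 0" --pt "-7.8 0 -0.6 0.004 0.005 0.01 0" --pt "-7.8 0 -0.5 0.004 0.005 0.01 0" --pt "0 0 0 0 0 0 0"

```text
time_s: 3.45
position: [0.4464, 0.141, 0.2532]
eef_rot: [1.801, 2.018, 0.591]
wrist_force: [-0.9, -0.7, 0.9]
finger_gap: 0.0004
```

```bash
python3 - <<'E'
from plan import *
f=np.array([np.cos(.103),np.sin(.103),0]);M=tool(.103,.55);y,z=M[:,1],M[:,2]
bar=np.array([.599,.1526,.075+.0142])-.099*f
c=bar-.0205*y-.005*z
print("bar",bar,"contact tcp",c)
pre=c-.06*f-.01*y; print(pre)
o=plan(pre,M); print(o["q"].round(2))
E
```

```text
bar [0.50052468 0.14242102 0.0892    ] contact tcp [0.48054097 0.14035539 0.08274753]
[0.41237889 0.13330976 0.07752066]
t 3.45 pos [0.4464 0.141  0.2532] F [-0.86 -0.67  0.93] gap 0.0004 | turn deg [ 1.  -0.5  0.5] shift(tool now) [-0.0042 -0.1237  0.1295] world d [-0.034  -0.0077 -0.1757]
[-1.07  0.18  0.71  2.35  0.3   0.12 -0.58]
```

Emit:
step_arm --pt "0 0 0 0 -0.015 0.02 0" --pt "0 0 0 0 -0.015 0.02 0" --pt "0 0 0 0 -0.015 0.02 0" --pt "0 0 0 0 -0.015 0.02 0" --pt "0 0 0 0 0 0 0"

```text
time_s: 4.08
position: [0.4399, 0.1398, 0.2201]
eef_rot: [1.809, 2.017, 0.566]
wrist_force: [0.5, -0.5, 0.2]
finger_gap: 0.0003
```

```bash
python3 - <<'E'
from plan import *
M=tool(.103,.55)
o=plan([.420,.134,.0775],M); print(o["q"].round(2))
E
```

```text
t 4.08 pos [0.4399 0.1398 0.2201] F [ 0.53 -0.53  0.19] gap 0.0003 | turn deg [0.3 0.3 0.4] shift(tool now) [-0.0025 -0.0924  0.1105] world d [-0.0199 -0.0058 -0.1426]
[-1.    0.25  0.64  2.4   1.09  0.02 -1.39]
```

Emit:
step_arm --pt "0 0 0 0 0.01 -0.02 0.024" --pt "7.8 0 0 0 0.01 -0.02 0.024" --pt "7.8 0 0 0 0.01 -0.01 0.024" --pt "7.8 0 0 0 0.01 0 0.024" --pt "7.8 0 0 0 0.01 0 0.024" --pt "0 0 0 0 0 0 0.024" --force 3

```text
time_s: 4.82
position: [0.4724, 0.1341, 0.264]
eef_rot: [2.049, 2.225, 0.137]
wrist_force: [-0.1, -0.3, 0.4]
finger_gap: 0.0238
```

```bash
python3 - <<'E'
from plan import *
o=plan([.5005,.1424,.17],tool(.103,0)); print(o["q"].round(2))
E
```

```text
t 4.83 pos [0.4724 0.1341 0.264 ] F [-0.1  -0.26  0.43] gap 0.0238 | turn deg [ 8.2  1.4 -1.2] shift(tool now) [0.0081 0.015  0.097 ] world d [ 0.0281  0.0083 -0.094 ]
[-0.19  0.29 -0.22  1.93  0.18  0.81 -0.43]
```

Emit:
step_arm --pt "4 0.7 -0.6 0.004 0.008 0.03 0.024" --pt "4 0.7 -0.6 0.004 0.007 0.03 0.024" --pt "0 0 0 0 0 0.03 0.024" --pt "0 0 0 0 0 0 0.024"

```text
time_s: 5.32
position: [0.4886, 0.1462, 0.1754]
eef_rot: [-2.091, -2.333, -0.01]
wrist_force: [-0.5, 0.7, 0.2]
finger_gap: 0.0239
```

```bash
python3 - <<'E'
from plan import *
o=plan([.5005,.1424,.17],tool(.103,0)); print(o["q"].round(2))
E
```

```text
t 5.33 pos [0.4886 0.1462 0.1754] F [-0.48  0.7   0.22] gap 0.0239 | turn deg [-0.1 -0.6  0.4] shift(tool now) [-0.0052  0.0114  0.0053] world d [ 0.0119 -0.0038 -0.0054]
[-0.17  0.49 -0.23  1.9   0.14  0.77 -0.36]
```

Emit:
step_arm --pt "0 -0.6 0.4 -0.003 0.006 0.015 0.024" --pt "0 0 0 -0.002 0.005 0.015 0.024" --pt "0 0 0 0 0 0.022 0.024" --pt "0 0 0 0 0 0 0.024"

```text
time_s: 5.82
position: [0.5014, 0.1437, 0.1239]
eef_rot: [2.102, 2.333, 0.008]
wrist_force: [0.2, 0.2, -0.1]
finger_gap: 0.024
```

```bash
python3 - <<'E'
from plan import *
o=plan([.5005,.1424,.094],tool(.103,0))
s=robot.capture("scene");t=robot.capture("top")
f=lambda im,x,y,w,h:cv2.resize(im[y:y+h,x:x+w],(400,400),interpolation=cv2.INTER_CUBIC)
cv2.imwrite("pics/a1.png",np.hstack([f(s,290,180,90,90),f(t,190,190,80,80)]))
E
```

```text
t 5.83 pos [0.5014 0.1437 0.1239] F [ 0.21  0.22 -0.1 ] gap 0.024 | turn deg [ 0.3 -0.1  0. ] shift(tool now) [-0.0012 -0.0012  0.0299] world d [-0.0009 -0.0013 -0.0299]
```

View pics/a1.png

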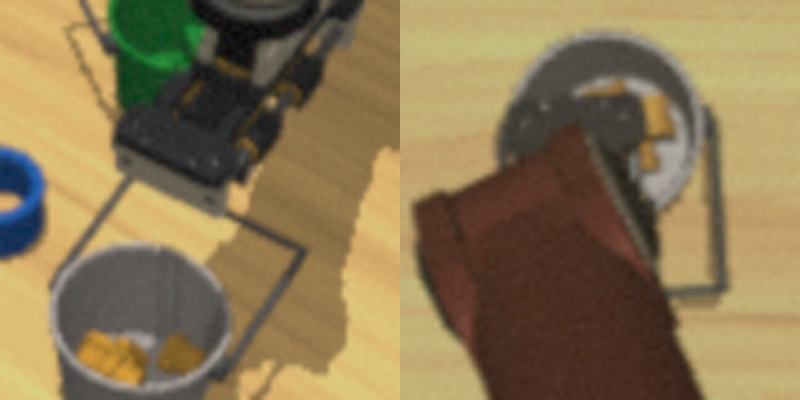

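The gripper is over the bar's middle, but its body hides the fingers. The bail corners are still visible (scene crop about (305,250), top crop about (725,290)), and nothing has been touched. I'll go down gently.

Emit:
step_arm --pt "0 0 0 -0.001 -0.001 0.01 0.024" --pt "0 0 0 0 0 0.01 0.024" --pt "0 0 0 0 0 0.01 0.024" --pt "0 0 0 0 0 0 0.024"

```text
time_s: 6.42
position: [0.5031, 0.1434, 0.0949]
eef_rot: [2.1, 2.33, 0.018]
wrist_force: [0.2, 0.6, -0.3]
finger_gap: 0.0244
```

```bash
python3 - <<'E'
from plan import *
o=plan([.5005,.1424,.094],tool(.103,0))
E
```

```text
t 6.42 pos [0.5031 0.1434 0.0949] F [ 0.17  0.65 -0.27] gap 0.0244 | turn deg [ 0.7 -0.2  0. ] shift(tool now) [-0.0007 -0.0027  0.0009] world d [-0.0026 -0.001  -0.0009]
```

Correct by −2.5 mm, then close at 3 N.

Emit:
step_arm --pt "0.7 0 0 0 -0.0025 0 0.024" --pt "0 0 0 0 0 0 0.012" --pt "0 0 0 0 0 0 0.008" --pt "0 0 0 0 0 0 0.004" --pt "0 0 0 0 0 0 0" --pt "0 0 0 0 0 0 0" --force 3

```text
time_s: 7.18
position: [0.5012, 0.1434, 0.0955]
eef_rot: [-2.102, -2.331, -0.005]
wrist_force: [0.1, 0.4, -0.7]
finger_gap: 0.0057
```

```bash
python3 - <<'E'
from plan import *
o=plan([.5005,.1424,.094],tool(.103,0))
f=np.array([np.cos(.103),np.sin(.103)])
p=[.1*np.array([1-0-np.cos(b)+np.cos(.142)-1,np.sin(b)-np.sin(.142)])*1e3 for b in np.arange(.142,1.6,.12)]
print(np.diff(p,axis=0).round(1).tolist())
E
```

```text
t 7.17 pos [0.5012 0.1434 0.0955] F [ 0.12  0.38 -0.73] gap 0.0057 | turn deg [ 0.  -0.3  0. ] shift(tool now) [-0.001  -0.0008  0.0015] world d [-0.0007 -0.001  -0.0015]
[[2.4, 11.7], [3.8, 11.4], [5.1, 10.8], [6.4, 10.1], [7.6, 9.3], [8.6, 8.3], [9.6, 7.2], [10.4, 6.1], [11.0, 4.8], [11.5, 3.4], [11.8, 2.0], [12.0, 0.6]]
```

Emit:
step_arm --pt "0 0 0 0 0.001 -0.006 0" --pt "0 0 0 0 0.0014 -0.006 0" --pt "0 0 0 0 0.0018 -0.006 0" --pt "0 0 0 0 0.002 -0.006 0" --pt "0 0 0 0 0 0 0"

```text
time_s: 7.8
position: [0.5079, 0.144, 0.1216]
eef_rot: [-2.102, -2.331, -0.006]
wrist_force: [-0.2, 0.1, 0.6]
finger_gap: 0.0056
```

```bash
cat > arc.py <<'E'
from plan import *
# tcp offset from bar at grip: bar(.142) at (.5005,.1424,.0892); grip tcp z .0955
import sys
o=robot.observe();f=np.array([np.cos(.103),np.sin(.103),0])
g=np.array([.5012,.1434,.0955])
d=o["position"]-g; dx=d@f; dz=d[2]
h=np.array([-.099,.0142])+[dx,dz]
print("t",round(o["time_s"],2),"fwd",round(dx,4),"up",round(dz,4),"lat",round(d@[-f[1],f[0],0],4),"r",np.hypot(*h).round(4),"b",np.arctan2(h[1],-h[0]).round(3),"F",o["wrist_force"].round(2),"gap",o["finger_gap"].round(4))
plan(o["position"],tool(.103,0))
E
python3 arc.py
```

```text
Traceback (most recent call last):
  File "arc.py", line 8, in <module>
    print("t",round(o["time_s"],2),"fwd",round(dx,4),"up",round(dz,4),"lat",round(d@[-f[1],f[0],0],4),"r",np.hypot(*h).round(4),"b",np.arctan2(h[1],-h[0]).round(3),"F",o["wrist_force"].round(2),"gap",o["finger_gap"].round(4))
                                                                                                                                                                                                        ^^^^^^^^^^^^^^^^^^^^^
AttributeError: 'float' object has no attribute 'round'
```

```bash
sed -i 's/o\["finger_gap"\].round(4)/round(o["finger_gap"],4)/' arc.py; python3 arc.py
python3 - <<'E'
from h import *
s=robot.capture("scene");t=robot.capture("top")
f=lambda im,x,y,w,h:cv2.resize(im[y:y+h,x:x+w],(400,400),interpolation=cv2.INTER_CUBIC)
cv2.imwrite("pics/a2.png",np.hstack([f(s,290,180,90,90),f(t,190,190,80,80)]))
E
```

```text
t 7.8 fwd 0.0068 up 0.0261 lat -0.0001 r 0.1007 b 0.412 F [-0.16  0.06  0.58] gap 0.0056
t 7.8 pos [0.5079 0.144  0.1216] F [-0.16  0.06  0.58] gap 0.0056 | turn deg [ 0.1 -0.3  0. ] shift(tool now) [0. 0. 0.] world d [0. 0. 0.]
```

View pics/a2.png

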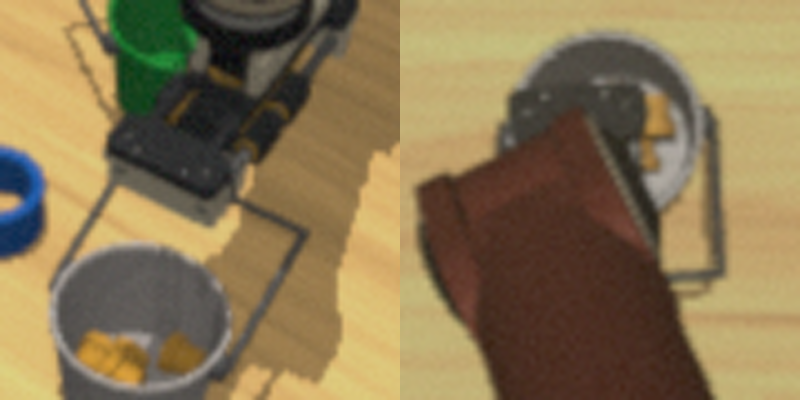

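The bail is rising (its corner has moved up in the scene view, and inward in top to about (720,272)). The pail has not moved.

Emit:
step_arm --pt "0 0 0 0 0.0026 -0.0054 0" --pt "0 0 0 0 0.0029 -0.0053 0" --pt "0 0 0 0 0.0032 -0.0051 0" --pt "0 0 0 0 0.0035 -0.0049 0" --pt "0 0 0 0 0.0038 -0.0046 0" --pt "0 0 0 0 0 0 0"

```text
time_s: 8.65
position: [0.523, 0.1455, 0.1476]
eef_rot: [-2.1, -2.33, 0.0]
wrist_force: [-1.3, -0.6, 1.0]
finger_gap: 0.0054
```

```bash
python3 arc.py
```

```text
t 8.65 fwd 0.0219 up 0.0521 lat -0.0002 r 0.1017 b 0.711 F [-1.28 -0.57  1.01] gap 0.0054
t 8.65 pos [0.523  0.1455 0.1476] F [-1.28 -0.57  1.01] gap 0.0054 | turn deg [-0.2 -0.2  0. ] shift(tool now) [0. 0. 0.] world d [0. 0. 0.]
```

Emit:
step_arm --pt "0 0 0 0 0.0045 -0.0042 0" --pt "0 0 0 0 0.0047 -0.0041 0" --pt "0 0 0 0 0.0049 -0.0038 0" --pt "0 0 0 0 0.0051 -0.0034 0" --pt "0 0 0 0 0.0053 -0.003 0" --pt "0 0 0 0 0 0 0"

```text
time_s: 9.4
position: [0.5469, 0.1479, 0.1681]
eef_rot: [-2.097, -2.328, 0.007]
wrist_force: [-3.7, -0.9, 3.0]
finger_gap: 0.0058
```

```bash
python3 arc.py
```

```text
t 9.4 fwd 0.0459 up 0.0726 lat -0.0002 r 0.1017 b 1.022 F [-3.69 -0.88  3.05] gap 0.0058
t 9.4 pos [0.5469 0.1479 0.1681] F [-3.69 -0.88  3.05] gap 0.0058 | turn deg [-0.5 -0.2  0.1] shift(tool now) [0. 0. 0.] world d [0. 0. 0.]
```

Emit:
step_arm --pt "0.5 0 0 0 0 0 0.012" --pt "0 0 0 0 0 0 0.012"

```text
time_s: 9.65
position: [0.5498, 0.148, 0.1681]
eef_rot: [-2.096, -2.326, 0.01]
wrist_force: [-0.3, 0.6, 0.5]
finger_gap: 0.0116
```

```bash
python3 arc.py
python3 - <<'E'
from h import *
s=robot.capture("scene");t=robot.capture("top")
f=lambda im,x,y,w,h:cv2.resize(im[y:y+h,x:x+w],(400,400),interpolation=cv2.INTER_CUBIC)
cv2.imwrite("pics/a3.png",np.hstack([f(s,290,180,90,90),f(t,190,190,80,80)]))
E
```

```text
t 9.65 fwd 0.0488 up 0.0726 lat -0.0004 r 0.1002 b 1.047 F [-0.31  0.56  0.54] gap 0.0116
t 9.65 pos [0.5498 0.148  0.1681] F [-0.31  0.56  0.54] gap 0.0116 | turn deg [-0.7 -0.2  0. ] shift(tool now) [0. 0. 0.] world d [0. 0. 0.]
```

View pics/a3.png

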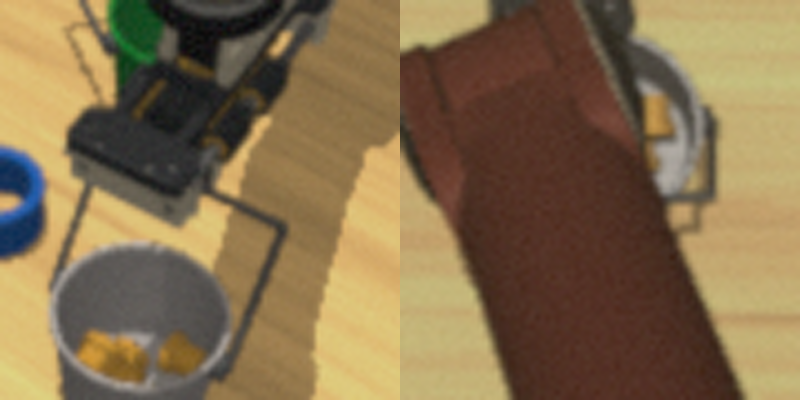

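Emit:
step_arm --pt "0 0 0 0 0.006 -0.003 0.012" --pt "0 0 0 0 0.006 -0.0027 0.012" --pt "0 0 0 0 0.006 -0.0023 0.012" --pt "0 0 0 0 0.006 -0.0019 0.012" --pt "0 0 0 0 0.006 -0.0015 0.012" --pt "0 0 0 0 0 0 0.012"

```text
time_s: 10.5
position: [0.5819, 0.1514, 0.1796]
eef_rot: [-2.096, -2.325, 0.011]
wrist_force: [0.5, 0.8, 0.6]
finger_gap: 0.012
```

```bash
python3 arc.py
```

```text
t 10.5 fwd 0.0811 up 0.0841 lat -0.0004 r 0.0999 b 1.39 F [0.48 0.79 0.57] gap 0.012
t 10.5 pos [0.5819 0.1514 0.1796] F [0.48 0.79 0.57] gap 0.012 | turn deg [-0.7 -0.2  0. ] shift(tool now) [0. 0. 0.] world d [0. 0. 0.]
```

Emit:
step_arm --pt "0 0 0 0 0.006 -0.0009 0.012" --pt "0 0 0 0 0.006 -0.0005 0.012" --pt "0 0 0 0 0.005 0 0.012" --pt "0 0 0 0 0 0 0.012" --pt "0 0 0 0 0 0 0.006" --pt "0 0 0 0 0 0 0" --pt "0 0 0 0 0 0 0"

```text
time_s: 11.38
position: [0.5998, 0.1532, 0.1805]
eef_rot: [-2.096, -2.326, 0.011]
wrist_force: [0.1, 0.0, 0.4]
finger_gap: 0.0058
```

```bash
python3 arc.py
python3 - <<'E'
from h import *
s=robot.capture("scene")
cv2.imwrite("pics/a4.png",cv2.resize(s[160:280,270:390],(600,600),interpolation=cv2.INTER_CUBIC))
E
```

```text
t 11.38 fwd 0.0991 up 0.085 lat -0.0004 r 0.0992 b 1.572 F [0.1  0.01 0.44] gap 0.0058
t 11.38 pos [0.5998 0.1532 0.1805] F [0.1  0.01 0.44] gap 0.0058 | turn deg [-0.7 -0.2  0.1] shift(tool now) [0. 0. 0.] world d [0. 0. 0.]
```

View pics/a4.png

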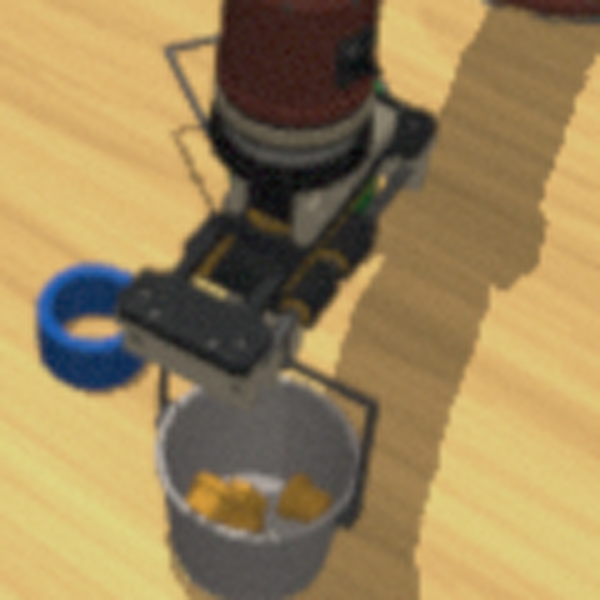

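The bail is upright (side wires vertical over the pail, about (165,390) to (370,430)), the pail stands where it was, and the bar is in the jaws. Next: grip harder and lift.

Emit:
step_arm --pt "0 0 0 0 0 0 0" --pt "0 0 0 0 0 0 0" --pt "0 0 0 0 0 -0.003 0" --pt "0 0 0 0 0 -0.005 0" --pt "0 0 0 0 0 -0.008 0" --pt "0 0 0 0 0 -0.01 0" --pt "0 0 0 0 0 -0.012 0" --pt "0 0 0 0 0 -0.012 0" --pt "0 0 0 0 0 -0.012 0" --pt "0 0 0 0 0 -0.012 0" --pt "0 0 0 0 0 -0.01 0" --pt "0 0 0 0 0 -0.006 0" --pt "0 0 0 0 0 -0.003 0" --pt "0 0 0 0 0 0 0" --pt "0 0 0 0 0 0 0" --force 45

```text
time_s: 13.3
position: [0.5989, 0.1521, 0.2769]
eef_rot: [-2.093, -2.323, 0.022]
wrist_force: [0.2, 0.4, -5.5]
finger_gap: 0.0043
```

```bash
python3 - <<'E'
from plan import *
u=np.array([np.cos(.108),-np.sin(.108)]);s=np.array([.6404,-.1562])
p=s-.065*u;print(p)
o=plan([*p,.2735],tool(-.108,0))
E
```

```text
[ 0.57577871 -0.14919364]
t 13.3 pos [0.5989 0.1521 0.2769] F [ 0.16  0.38 -5.53] gap 0.0043 | turn deg [-1.2  0.  12.2] shift(tool now) [-0.2973 -0.0542  0.004 ] world d [-0.0231 -0.3013 -0.0034]
```

Emit:
step_arm --pt "-0.3 0 0.6 -0.004 -0.0012 0 0" --pt "-0.3 0 0.6 -0.008 -0.0012 0 0" --pt "-0.3 0 0.6 -0.012 -0.0012 0 0" --pt "-0.3 0 0.6 -0.016 -0.0012 0 0" --pt "0 0 0.6 -0.018 -0.0012 0 0" --pt "0 0 0.6 -0.018 -0.0012 0 0" --pt "0 0 0.6 -0.018 -0.0012 0 0" --pt "0 0 0.6 -0.018 -0.0012 0 0" --pt "0 0 0.6 -0.018 -0.0012 0 0" --pt "0 0 0.6 -0.018 -0.0012 0 0" --pt "0 0 0.6 -0.018 -0.0012 0 0" --pt "0 0 0.6 -0.018 -0.0012 0 0" --pt "0 0 0.6 -0.018 -0.0012 0 0" --pt "0 0 0.6 -0.018 -0.0012 0 0" --pt "0 0 0.6 -0.018 -0.0012 0 0" --pt "0 0 0.6 -0.018 -0.0012 0 0" --pt "0 0 0.6 -0.016 -0.0012 0 0" --pt "0 0 0.6 -0.012 -0.0012 0 0" --pt "0 0 0.6 -0.008 -0.0012 0 0" --pt "0 0 0.6 -0.004 -0.0012 0 0"

```text
time_s: 15.8
position: [0.5713, -0.1669, 0.276]
eef_rot: [2.354, 2.08, -0.0]
wrist_force: [-0.9, -0.2, -5.6]
finger_gap: 0.0043
```

Emit:
step_arm --pt "0 0 0 0 0 0 0" --pt "0 0 0 0 0 0 0" --pt "0 0 0 0 0 0 0"

```text
time_s: 16.18
position: [0.5716, -0.1651, 0.2761]
eef_rot: [-2.351, -2.083, -0.002]
wrist_force: [-0.0, -0.4, -6.0]
finger_gap: 0.0044
```

```bash
python3 - <<'E'
from plan import *
plan([.5758,-.1492,.2735],tool(-.108,0))
E
```

```text
t 16.18 pos [ 0.5716 -0.1651  0.2761] F [-0.03 -0.42 -5.96] gap 0.0044 | turn deg [ 0.  -0.1 -0.7] shift(tool now) [0.0163 0.0023 0.0026] world d [ 0.0042  0.0159 -0.0026]
```

Emit:
step_arm --pt "0 0 -0.3 0.005 0.001 0.001 0" --pt "0 0 -0.3 0.006 0.001 0.001 0" --pt "0 0 0 0.005 0 0 0" --pt "0 0 0 0 0 0 0" --pt "0 0 0 0 0 0 0"

```text
time_s: 16.8
position: [0.576, -0.1466, 0.2739]
eef_rot: [-2.337, -2.099, -0.003]
wrist_force: [-0.2, -0.6, -5.6]
finger_gap: 0.0048
```

```bash
python3 - <<'E'
from plan import *
plan([.5758,-.1492,.2735],tool(-.108,0))
s=robot.capture("scene");t=robot.capture("top")
f=lambda im,x,y,w,h:cv2.resize(im[y:y+h,x:x+w],(400,480),interpolation=cv2.INTER_CUBIC)
cv2.imwrite("pics/a5.png",np.hstack([f(s,175,110,120,144),f(t,280,120,110,132)]))
E
```

```text
t 16.8 pos [ 0.576  -0.1466  0.2739] F [-0.16 -0.55 -5.58] gap 0.0048 | turn deg [ 0.  -0.1  0. ] shift(tool now) [-0.0026  0.      0.0004] world d [-0.0002 -0.0026 -0.0004]
```

View pics/a5.png

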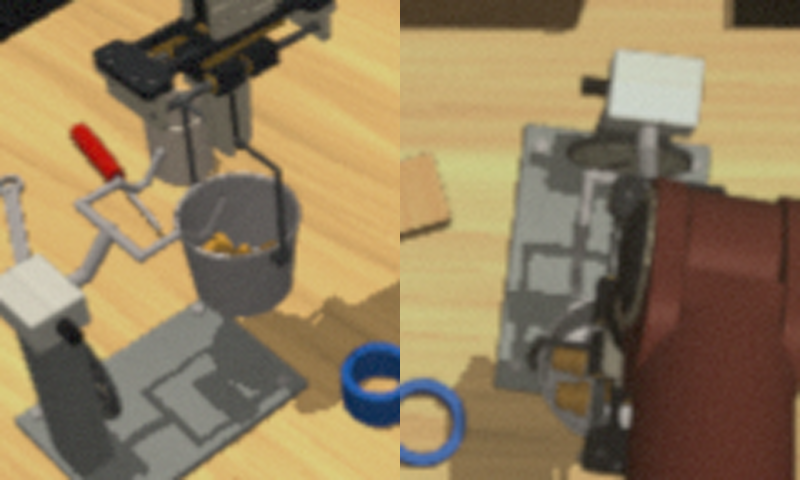

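The pail hangs level in front of the prongs, with its rim below them and the bar above the tips (near prong tip at about (222,203) in the scene crop). Moving forward now.

Emit:
step_arm --pt "0 0 0 -0.001 0.003 0 0" --pt "0 0 0 -0.001 0.006 0 0" --pt "0 0 0 -0.001 0.008 0 0" --pt "0 0 0 0 0.008 0 0" --pt "0 0 0 0 0.008 0 0" --pt "0 0 0 0 0.008 0 0" --pt "0 0 0 0 0.008 0 0" --pt "0 0 0 0 0.006 0 0" --pt "0 0 0 0 0.004 0 0" --pt "0 0 0 0 0 0 0" --pt "0 0 0 0 0 0 0" --pt "0 0 0 0 0 0 0"

```text
time_s: 18.4
position: [0.6386, -0.1575, 0.2733]
eef_rot: [-2.338, -2.097, -0.002]
wrist_force: [0.3, 0.5, -5.4]
finger_gap: 0.0043
```

```bash
python3 - <<'E'
from plan import *
plan([.6404,-.1562,.242],tool(-.108,0))
for k in range(4): robot.capture("top") ; print(robot.observe()["wrist_force"].round(2))
E
```

```text
t 18.4 pos [ 0.6386 -0.1575  0.2733] F [ 0.28  0.54 -5.4 ] gap 0.0043 | turn deg [-0.  -0.1 -0. ] shift(tool now) [0.0014 0.0017 0.0313] world d [ 0.0018  0.0013 -0.0313]
[-1.32  0.69 -5.07]
[-0.63 -0.52 -5.5 ]
[-0.11  0.37 -4.68]
[ 0.45 -0.77 -4.76]
```

Emit:
step_arm --pt "0 0 0 0.001 0.001 0.002 0" --pt "0 0 0 0 0.001 0.004 0" --pt "0 0 0 0 0 0.004 0" --pt "0 0 0 0 0 0.004 0" --pt "0 0 0 0 0 0.004 0" --pt "0 0 0 0 0 0.004 0" --pt "0 0 0 0 0 0.002 0" --pt "0 0 0 0 0 0.001 0" --pt "0 0 0 0 0 0 0" --pt "0 0 0 0 0 0 0"

```text
time_s: 19.85
position: [0.6409, -0.1566, 0.2463]
eef_rot: [-2.338, -2.097, -0.002]
wrist_force: [0.2, -0.0, -5.2]
finger_gap: 0.0045
```

```bash
cat > w.py <<'E'
from plan import *
plan([.6404,-.1562,.239],tool(-.108,0))
F=[]
for k in range(4): robot.capture("top") ; F.append(robot.observe()["wrist_force"])
print("F mean",np.mean(F,0).round(2))
E
python3 w.py
```

```text
t 19.85 pos [ 0.6409 -0.1566  0.2463] F [ 0.22 -0.04 -5.16] gap 0.0045 | turn deg [-0.  -0.1 -0. ] shift(tool now) [ 0.0003 -0.0005  0.0073] world d [-0.0005  0.0004 -0.0073]
F mean [ 0.41  0.26 -5.41]
```

Still free, with about 5.5 N of weight on the wrist. Lowering by 1 mm steps.

Emit:
step_arm --pt "0 0 0 0 0 0.001 0" --pt "0 0 0 0 0 0.001 0" --pt "0 0 0 0 0 0.001 0" --pt "0 0 0 0 0 0.001 0" --pt "0 0 0 0 0 0.001 0" --pt "0 0 0 0 0 0 0"

```text
time_s: 20.8
position: [0.6408, -0.1566, 0.2408]
eef_rot: [-2.337, -2.097, -0.002]
wrist_force: [0.1, 0.6, -5.0]
finger_gap: 0.0043
```

```bash
python3 w.py
```

```text
t 20.8 pos [ 0.6408 -0.1566  0.2408] F [ 0.15  0.58 -5.05] gap 0.0043 | turn deg [-0.  -0.1 -0. ] shift(tool now) [ 0.0004 -0.0004  0.0018] world d [-0.0004  0.0004 -0.0018]
F mean [ 0.03 -0.02 -4.96]
```

Emit:
step_arm --pt "0 0 0 0 0 0.001 0" --pt "0 0 0 0 0 0.001 0" --pt "0 0 0 0 0 0 0"

```text
time_s: 21.38
position: [0.6409, -0.1566, 0.2389]
eef_rot: [-2.338, -2.097, -0.002]
wrist_force: [0.3, 0.0, -5.8]
finger_gap: 0.0045
```

```bash
python3 w.py
```

```text
t 21.38 pos [ 0.6409 -0.1566  0.2389] F [ 0.31  0.03 -5.76] gap 0.0045 | turn deg [-0.  -0.1 -0. ] shift(tool now) [ 0.0003 -0.0005 -0.0001] world d [-0.0005  0.0004  0.0001]
F mean [ 0.13  0.29 -5.26]
```

Emit:
step_arm --pt "0 0 0 0 0 0.001 0" --pt "0 0 0 0 0 0.001 0" --pt "0 0 0 0 0 0 0"

```text
time_s: 21.95
position: [0.6411, -0.1567, 0.2374]
eef_rot: [-2.338, -2.097, -0.003]
wrist_force: [-0.6, 0.3, -4.4]
finger_gap: 0.0043
```

```bash
python3 w.py
```

```text
t 21.95 pos [ 0.6411 -0.1567  0.2374] F [-0.63  0.29 -4.45] gap 0.0043 | turn deg [ 0.1 -0.1 -0. ] shift(tool now) [ 0.0004 -0.0008 -0.0016] world d [-0.0007  0.0005  0.0016]
F mean [-0.55  0.37 -4.6 ]
```

Emit:
step_arm --pt "0 0 0 0 0 0.001 0" --pt "0 0 0 0 0 0 0"

```text
time_s: 22.4
position: [0.6411, -0.1567, 0.2369]
eef_rot: [-2.339, -2.097, -0.003]
wrist_force: [-0.7, 0.4, -1.7]
finger_gap: 0.0047
```

```bash
python3 w.py
```

```text
t 22.4 pos [ 0.6411 -0.1567  0.2369] F [-0.72  0.4  -1.73] gap 0.0047 | turn deg [ 0.1 -0.1 -0. ] shift(tool now) [ 0.0004 -0.0008 -0.0021] world d [-0.0007  0.0005  0.0021]
F mean [-0.8  -0.12 -3.26]
```

Emit:
step_arm --pt "0 0 0 0 -0.001 0.001 0" --pt "0 0 0 0 0 0 0"

```text
time_s: 22.85
position: [0.6411, -0.1567, 0.2365]
eef_rot: [2.337, 2.096, 0.006]
wrist_force: [-0.6, 0.5, -2.6]
finger_gap: 0.0043
```

```bash
python3 w.py
```

```text
t 22.85 pos [ 0.6411 -0.1567  0.2365] F [-0.55  0.51 -2.6 ] gap 0.0043 | turn deg [ 0.2 -0.1 -0. ] shift(tool now) [ 0.0004 -0.0007 -0.0025] world d [-0.0007  0.0005  0.0025]
F mean [-0.4  -0.06 -2.22]
```

Emit:
step_arm --pt "0 0 0 0 0 0.0012 0" --pt "0 0 0 0 0 0.001 0" --pt "0 0 0 0 0 0 0"

```text
time_s: 23.42
position: [0.6411, -0.1567, 0.2354]
eef_rot: [2.337, 2.096, 0.007]
wrist_force: [-1.3, -0.5, 0.7]
finger_gap: 0.0045
```

```bash
python3 w.py
```

```text
t 23.43 pos [ 0.6411 -0.1567  0.2354] F [-1.29 -0.51  0.65] gap 0.0045 | turn deg [ 0.3 -0.1 -0. ] shift(tool now) [ 0.0004 -0.0007 -0.0036] world d [-0.0007  0.0005  0.0036]
F mean [-1.22  0.24  0.11]
```

The wrist now carries about 0 N, so the scale has the full weight. I'll check both prongs before letting go.

```bash
python3 - <<'E'
from h import *
s=robot.capture("scene");t=robot.capture("top")
f=lambda im,x,y,w,h:cv2.resize(im[y:y+h,x:x+w],(400,480),interpolation=cv2.INTER_CUBIC)
cv2.imwrite("pics/a6.png",np.hstack([f(s,180,120,100,120),f(t,280,120,110,132)]))
E
```

```text
(no output)
```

View pics/a6.png

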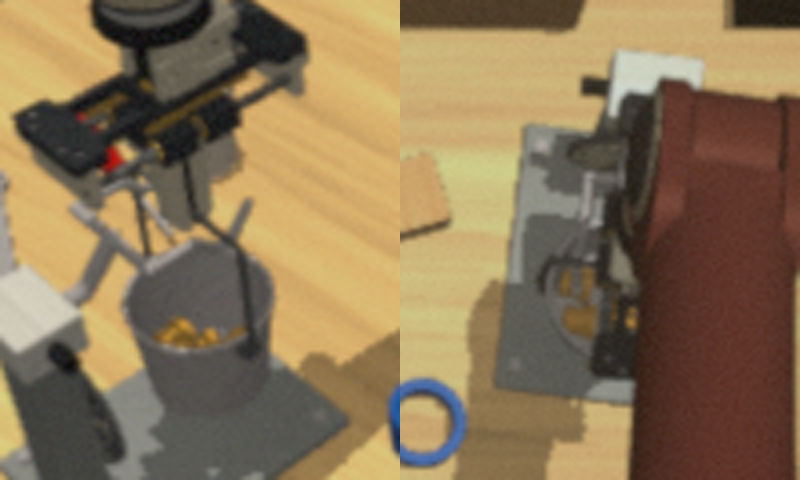

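The bar lies in the near prong's valley (about (225,238) in the scene crop), with the tip in front of it at (250,200). The pail hangs upright over the plate. I'll ease off the small forward push and open slowly.

Emit:
step_arm --pt "0 0 0 0 -0.0015 0 0" --pt "0 0 0 0 0 0 0" --pt "0 0 0 0 0 0 0" --force 10

```text
time_s: 24.1
position: [0.6413, -0.1568, 0.2354]
eef_rot: [2.334, 2.093, 0.011]
wrist_force: [1.0, -0.3, -0.7]
finger_gap: 0.0056
```

```bash
python3 w.py
```

```text
t 24.1 pos [ 0.6413 -0.1568  0.2354] F [ 1.03 -0.3  -0.65] gap 0.0056 | turn deg [ 0.5 -0.1 -0. ] shift(tool now) [ 0.0005 -0.0009 -0.0036] world d [-0.0009  0.0006  0.0036]
F mean [0.37 0.02 0.12]
```

Emit:
step_arm --pt "0 0 0 0 0 0 0.007" --pt "0 0 0 0 0 0 0.009" --pt "0 0 0 0 0 0 0.012" --pt "0 0 0 0 0 0 0.016" --pt "0 0 0 0 0 0 0.022" --pt "0 0 0 0 0 0 0.026" --pt "0 0 0 0 0 0 0.026"

```text
time_s: 25.18
position: [0.6412, -0.1568, 0.2357]
eef_rot: [2.334, 2.093, 0.011]
wrist_force: [-0.2, 0.8, 0.3]
finger_gap: 0.026
```

```bash
python3 w.py
```

```text
t 25.18 pos [ 0.6412 -0.1568  0.2357] F [-0.18  0.76  0.34] gap 0.026 | turn deg [ 0.5 -0.1 -0. ] shift(tool now) [ 0.0005 -0.0008 -0.0033] world d [-0.0008  0.0006  0.0033]
F mean [-0.2  -0.46 -0.06]
```

Released cleanly. Retreating straight up.

Emit:
step_arm --pt "0 0 0 0 0 -0.004 0.026" --pt "0 0 0 0 0 -0.006 0.026" --pt "0 0 0 0 0 -0.008 0.026" --pt "0 0 0 0 0 -0.01 0.026" --pt "0 0 0 0 0 -0.015 0.026" --pt "0 0 0 0 0 -0.02 0.026" --pt "0 0 0 0 0 -0.02 0.026" --pt "0 0 0 0 0 -0.02 0.026" --pt "0 0 0 0 -0.03 -0.015 0.026" --pt "0 0 0 0 -0.04 0 0.026" --pt "0 0 0 0 -0.04 0 0.026" --pt "0 0 0 0 -0.03 0 0.026" --pt "0 0 0 0 0 0 0.026" --pt "0 0 0 0 0 0 0.026" --pt "0 0 0 0 0 0 0.026" --pt "0 0 0 0 0 0 0.026"

```text
time_s: 27.38
position: [0.5013, -0.1412, 0.3674]
eef_rot: [2.323, 2.086, 0.027]
wrist_force: [0.4, 0.5, -0.2]
finger_gap: 0.0262
```

```bash
python3 - <<'E'
from plan import *
plan([.6404,-.1562,.239],tool(-.108,0))
a=robot.capture("scene")
L=[np.array(max(robot.silhouettes("pail","scene"),key=lambda d:d["pixels"].sum())["location"])]
for k in range(12): b=robot.capture("scene")
L.append(np.array(max(robot.silhouettes("pail","scene"),key=lambda d:d["pixels"].sum())["location"]))
print(L,cv2.absdiff(a,b)[130:260,170:290].mean(),cv2.absdiff(a,b)[300:400].mean())
t=robot.capture("top")
f=lambda im,x,y,w,h:cv2.resize(im[y:y+h,x:x+w],(400,480),interpolation=cv2.INTER_CUBIC)
cv2.imwrite("pics/a7.png",np.hstack([f(b,180,120,100,120),f(t,280,120,110,132)]))
E
```

```text
t 27.38 pos [ 0.5013 -0.1412  0.3674] F [ 0.44  0.48 -0.25] gap 0.0262 | turn deg [1.5 0.  0. ] shift(tool now) [0.     0.1365 0.132 ] world d [ 0.1391 -0.015  -0.1284]
[array([234.2, 202.6]), array([234.6, 198.5])] 1.6836111111111112 1.7015595238095238
```

View pics/a7.png

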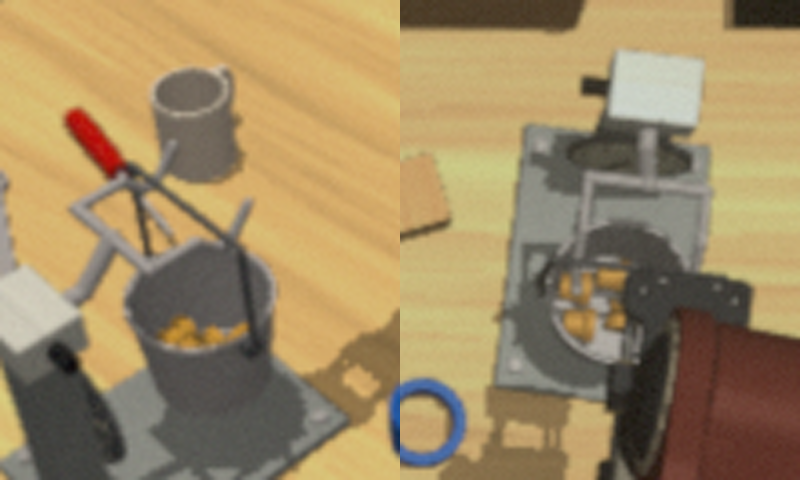

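The bar lies across both prongs, from about (130,165) at the far one to (240,245) at the near one in the scene crop, and the pail hangs level. The image change around the pail (1.68) is the same as the noise elsewhere (1.70), so it is still. Handing in.

```bash
python3 -c "
from station import robot
print(robot.close_job(), robot.observe()['time_s'])"
```

```text
the job is handed in; nothing more can be done
the job is handed in; nothing more can be done
```

The pail of fittings is hanging by its bail in both prongs of the scale hook. I let go only after the scale had taken its weight, and handed the job in at about 28 s of the 72 s allowed.

- **Swinging the bail:** I took the bar in a 3 N grip and swung it upright. The highest wrist reading was about 5 N, near 1 rad. I opened the jaws a little there to relieve it, and the pictures show no movement of the pail.
- **Hanging it:** I lifted the pail by the bail (about 5.5 N of weight) and brought it in over the prong tips. It touched with the seat floor at about 229 mm, and I eased down until the wrist carried about 0 N. Then I opened the jaws slowly and backed off upward.
- **Last checks:** The bar lies across both prongs, and the pail hangs level. Picture changes around the pail over 0.6 s were only image noise.
- **One check disagreed:** The trained network's pail position shifted 4 pixels between two looks. I put this down to network error, because the pictures themselves did not change.
- **Limits of the checks:** My first try at coming in with the tool tilted about 30° ran into joint limits, so I switched to the vertical grip; nothing was touched. The bystanders I could see in the last crops looked undisturbed, but I did not check the others separately.

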